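# Stack and close a bench sheet-filter press

### The arm

A 6-joint arm with a two-finger parallel gripper is mounted at the origin on a cart in front of the work surface, level with it; the furniture and walls round the work are solid. World frame = base frame: x ahead of the robot, y to its left, z up, the work surface at z = 0. Lengths are in m, angles in rad, forces in N, time in s.
With the tool pointing down it reaches from about 0.35 to 0.85 m from the base axis. Payload 8.1 kg.
Tool frame: the origin (TCP) lies between the finger pads; the fingertips stand 11 mm ahead of it and the grasp point (between the pads) lies 8 mm behind it (tips_ahead is the z of the fingertips in the tool frame, in m); z points along the fingers, y is the line along which they close (so a half turn about z gives the same grasp; the last joint's range is limited). The gripper opens to 93 mm and grips with 3 to 60 N. Pads are 15 mm wide; open, the fingers measure 128 mm over their backs; the gripper's body (75 mm by 188 mm) begins 65 mm behind the grasp point.
Start: joints at [1.214, 0.13, 1.488, -0, 1.523, -0.085], TCP at [0.161, 0.578, 0.23] pointing down, gripper open.
Joint ranges: [-2.96, 2.96], [-0.89, 2.26], [0.02, 2.5], [-1.34, 4.48], [0, 2.73], [-2.66, 2.66]. Speed limits (rad/s): [2.39, 2.39, 2.79, 3.14, 3.14, 3.14].

### API

Orientations are given as a rotation vector (axis times angle).
In Python, from plant import read_state, read_camera, close_job, tips_ahead gives the robot as it stands. The module is installed in compiled form; this text tells all that it offers.
- The arm moves only by the tool move_arm, never from a script. Its argument "plan" is a list of rows, each a list of 7 numbers: the turn, a rotation vector about the tool's x, y, z in units of 6 degrees (1.0 is 6 degrees), then the shift along the tool's x, y, z in units of 25 mm (1.0 is 25 mm), then the finger opening in mm, from 0 to 93. A call has exactly 10 rows; each row shifts and turns the commanded pose from where the row before left it, along the tool's axes as they then stand; what a row does not reach is not made up. A row lasts 1/10 s, in which the tool goes at most 50 mm and 8.59 degrees, less where a joint would pass 70% of its speed; a pose out of reach is approached as far as the arm can. A call is refused whole if a number of a shift passes 1 or a number of a turn 1, either way. A call with a gripper value outside its range is refused whole. The fingers move at their own pace and stop on an object; "force" is the grip in N (left out, the last holds). Time passes only in rows, so rows that do not move let the fingers close, or fill a call up. It gives the time, the measured TCP pose, the force, the opening and the grip force at its end, in the units of the state.
- read_state(): the state, without advancing time (a new reading comes with each control period).
- read_camera(name): name is "side" or "top" or "wrist"; returns a dict with "frame" (420x560x3 uint8, red, green, blue), "z_map" (420x560 float32, m along the optical axis (not along the pixel's ray), 0 where there is no reading), "fx", "fy", "cx", "cy" (pixels), "rvec" (rotation vector, rad) and "tvec" (3), from world to camera coordinates, as OpenCV has them. Camera axes: x right, y down, z forward; pixel columns grow to the right and rows downward; lengths in m; the calibration is good to about 2 mm. The wrist camera is an equidistant fisheye: a pixel r from the principal point sees the ray r / f radians off the axis. A picture is of the moment at which its call begins.
- close_job(): hands the job in; it is judged then, once.
The state is a dict: "t": time; "q": joint angles; "dq": joint speeds; "joint_torque": joint torques, N m; "tool_pos": TCP position; "orientation": TCP orientation; "force": force on the tool from outside, world axes, zero at the start; "wrist_torque": the same for the moment, N m; "opening": finger opening in m; "gripper_force": force on a finger pad.
Only numpy, scipy, OpenCV 4.12 (cv2) and the standard library are available. Lean on these libraries where they do the work, as an engineer would, in place of code of your own. Each camera call takes 0.05 s, during which the arm holds its last target. There are 200 camera calls.

### The job

Make the sheet-filter press ready: push the drain plate along the base into the press until it is fully home against the end stop, then lift only the top frame off the pile of filter frames and lay it flat and square on the drain plate between the corner lips, also up against the end stop. Then swing the hinged pressure plate down by its black bar until it is fully shut on the stack. Leave the other two frames, the jar and the beaker as they stand.

Things in the scene. Friction and masses are not known exactly. Their poses are not given: they have to be found in the camera images.
- press: fixed filter press: steel base plate 288 x 148 mm, upper face 12 mm above the bench, with grey corner blocks, end stop and hinged plate. Origin on the bench under the pocket's centre; +x from the open mouth to the end stop, +y left of that, z up. In mm: base x = -196..92; end stop's face at x = 52, up to z = 50; flared cheeks at the mouth out to x = -68
- pocket (a point): where the laid frame's underside centre belongs: x = y = 0, z = 34 mm of the press, same axes. Four corner blocks stand at x = -52..-28 and 28..52, up to z = 50, open between for the fingers. Below z = 30.5 their inner sides are at y = +-54 (channel for the drain plate); above, lips reach in to y = +-35 over its edges, bevelled to +-41 at z = 44..50
- drain_plate: loose grey plastic drain plate, 104 x 104 mm, 16 mm high, with a ribbed pad 96 (x) x 62 (y) mm rising to 22 mm; 0.45 kg, too wide to grasp; lies on the base before the mouth. Origin: centre of the underside; its x axis is roughly along the press's. Fully home: x = 0, y = 0 (within 2 mm play), z = 12 mm of the press
- frame_top: the uppermost of three filter frames: loose flat steel frame 104 (x) x 66 (y) x 14 (z) mm with a window 76 x 44 mm and a black seal line on its face; side bars 11 mm, end bars 14 mm wide; 0.14 kg. Origin: centre of the underside. Alike either way round. In the press its x axis lies along the press's x
- frame_mid: the second frame of the pile, same size, underside 14 mm above the bench; stays where it is
- frame_low: the lowest frame of the pile, same size, on the bench; stays where it is
- press_lid (a joint): opening angle of the hinged steel pressure plate, rad: 0 = shut (level); starts at about 1.75 (leaning back past upright). Stiff hinge: stays where it is left, a few newtons at the bar move it. Under it a boss 66 x 36 mm, 6 mm deep, enters the frame's window as it shuts
- hinge (a point): middle of the hinge axis, at x = 72, z = 52 mm of the press; the axis runs along the press's y
- lid_bar (a point): centre of the black round bar at the free end of the pressure plate: 76 mm long, 14 mm thick, along the press's y, 146 mm from the hinge axis. At opening angle a it is at x = 72 - 146 cos a + 4 sin a, z = 52 + 146 sin a + 4 cos a (mm, press frame); shut: x = -74, z = 56
- jar: bystander: low white-capped jar, 73 mm across, 77 mm high; origin at the centre of its underside
- beaker: bystander: plastic beaker, 74 mm across, 88 mm high; origin at the centre of its underside

How it is judged:
On the way, in this order (a step that is already met when the one before it is completed fails the run):
1. the drain plate is home against the end stop (within 3 mm), the frame still off it (x of drain_plate in the frame of press between -0.003 and 0.003 m and z of drain_plate in the frame of press between 0.009 and 0.014 m and angle between the x axis of drain_plate and the x axis of press, either way round below 0.04 rad and not (x of frame_top in the frame of press between -0.004 and 0.003 m and y of frame_top in the frame of press between -0.004 and 0.004 m and z of frame_top in the frame of press between 0.032 and 0.0365 m and angle between the x axis of frame_top and the x axis of press, either way round below 0.05 rad and angle between frame_top's own z axis and vertical below 0.04 rad)), for 0.2 s.
2. the top frame lies flat and square on the drain plate between the lips, within 4 mm of the end stop, the pressure plate still open (x of drain_plate in the frame of press between -0.003 and 0.003 m and z of drain_plate in the frame of press between 0.009 and 0.014 m and angle between the x axis of drain_plate and the x axis of press, either way round below 0.04 rad and x of frame_top in the frame of press between -0.004 and 0.003 m and y of frame_top in the frame of press between -0.004 and 0.004 m and z of frame_top in the frame of press between 0.032 and 0.0365 m and angle between the x axis of frame_top and the x axis of press, either way round below 0.05 rad and angle between frame_top's own z axis and vertical below 0.04 rad and value of joint press_lid above 1 rad), for 0.3 s.
3. the pressure plate is shut on the stack (x of drain_plate in the frame of press between -0.003 and 0.003 m and z of drain_plate in the frame of press between 0.009 and 0.014 m and angle between the x axis of drain_plate and the x axis of press, either way round below 0.04 rad and x of frame_top in the frame of press between -0.004 and 0.003 m and y of frame_top in the frame of press between -0.004 and 0.004 m and z of frame_top in the frame of press between 0.032 and 0.0365 m and angle between the x axis of frame_top and the x axis of press, either way round below 0.05 rad and angle between frame_top's own z axis and vertical below 0.04 rad and value of joint press_lid below 0.03 rad), for 0.2 s.
At the end, for the whole second after the job is handed in: Drain plate within 3 mm of the end stop; top frame flat on it, within 4 mm of the end stop and of the middle line, square to 0.05 rad; pressure plate shut to 0.03 rad; both at rest. Other frames moved under 15 mm, jar and beaker under 30 mm and upright (all of step 3 and linear speed of each of frame_top, drain_plate below 0.02 m/s and distance of each of frame_mid, frame_low from where it was at the start of the episode below 0.015 m and distance of each of jar, beaker from where it was at the start of the episode below 0.03 m and angle between each of beaker, jar's own z axis and vertical below 0.2 rad); the robot touches nothing.
It fails at once if the rest of the pile is pulled apart (a lower frame moved more than 30 mm) (distance of any of frame_mid, frame_low from where it was at the start of the episode above 0.03 m).
It fails at once if the beaker or the jar is knocked over (angle between any of beaker, jar's own z axis and vertical above 0.5 rad).
It also fails if it takes over 70 s, if anything falls off the work surface, if the arm or the gripper's body presses on something with over 40 N, if the wrist force passes 120 N, or if a joint passes its speed limit or range.

## Working session

There is one attempt and no reset: what is moved stays moved. The work goes in short steps, Python scripts to look and compute and a tool call to move; the robot and the scene stay as the last step left them, time stands still between calls to the robot, and variables do not carry over. Pictures are saved under pics/ and viewed, at most 13 in all, crops included, and the job is handed in when it is done.

Besides the shell and the picture viewer there is one more tool, called after "Call:" as name(argument=value, ...) on one line, values as JSON. move_arm: Moves the arm, as the interface text tells. Its arguments: {"type":"object","properties":{"plan":{"type":"array","items":{"type":"array","items":{"type":"number"}}},"force":{"type":"number"}},"required":["plan"]}

```bash
mkdir -p pics; cat > h.py <<'E'
import numpy as np,cv2
from plant import read_state,read_camera,tips_ahead
def cam(n):
    c=read_camera(n);c['R']=cv2.Rodrigues(np.array(c['rvec'],float))[0];c['t']=np.array(c['tvec'],float).ravel();return c
def cloud(c):
    h,w=c['z_map'].shape;v,u=np.mgrid[:h,:w];z=c['z_map'].astype(float)
    p=np.stack([(u-c['cx'])/c['fx']*z,(v-c['cy'])/c['fy']*z,z],-1)
    P=(p-c['t'])@c['R'];P[z==0]=np.nan;return P
def save(n,im):cv2.imwrite('pics/'+n,im[...,::-1])
E
python3 - <<'E'
from h import *
s=read_state();print(s['tool_pos'],s['orientation'],tips_ahead)
for n in('side','top'):
    c=cam(n);save(n+'0.png',c['frame']);np.savez(n+'0.npz',f=c['frame'],P=cloud(c));print(n,-c['R'].T@c['t'],c['fx'],c['R'][2])
E
```

```text
[0.16087635 0.5774704  0.22859019] [-4.25651646e-01 -3.11222796e+00  2.78703646e-03] 0.011
side [ 0.23012337 -1.09105954  0.99835323] 512.0825179706327 [ 0.24371795  0.74715854 -0.61834915]
top [0.43818806 0.03560618 1.03971727] 429.25978759201655 [ 0.18727283  0.01963612 -0.98211166]
```

View pics/top0.png

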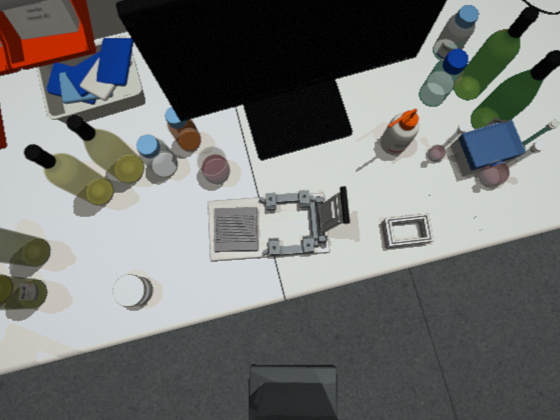

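View pics/side0.png

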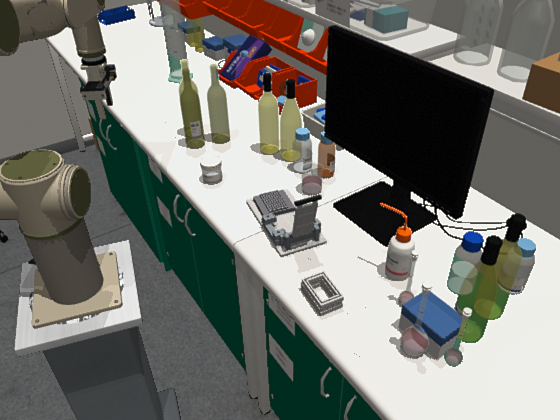

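Top view: the press has its mouth to the left, with its +x along world -y. The drain plate is at px (235,228), the lid stands up at (335,208), the pile is at (407,231), the jar at (130,290) and the beaker at (215,168).

```bash
python3 - <<'E'
from h import *
d=np.load('top0.npz');P=d['P'];f=d['f']
def reg(u0,u1,v0,v1,z0,z1):
    m=np.zeros(P.shape[:2],bool);m[v0:v1,u0:u1]=1
    z=P[...,2];m&=(z>z0)&(z<z1);q=P[m];
    return q
def show(n,q):
    r=cv2.minAreaRect((q[:,:2]*1000).astype(np.float32));print(n,len(q),'z',np.median(q[:,2]).round(4),np.round(r[0],1),np.round(r[1],1),round(r[2],2))
show('pile',reg(375,440,205,255,.034,.05))
show('plate',reg(200,262,190,265,.022,.045))
show('plate16',reg(200,262,190,265,.022,.031))
show('pad',reg(200,262,190,265,.031,.04))
show('base',reg(195,350,180,270,.006,.3))
show('blocks',reg(255,325,180,265,.042,.056))
for n,a in(('jar',(105,160,265,315,.07,.09)),('beaker',(195,235,150,190,.05,.1))):show(n,reg(*a))
q=reg(320,352,180,230,.15,.3);show('lidtop',q)
c=f[180:270,190:450];save('c0.png',cv2.resize(c,None,fx=3,fy=3,interpolation=cv2.INTER_CUBIC))
for v in(228,):print([(u,np.round(P[v,u]*1000).tolist()) for u in range(204,345,6)])
E
```

```text
pile 710 z 0.0429 [ 601.5 -256.3] [ 66.2 105.1] 7.05
plate 1874 z 0.0319 [615.  147.6] [128.4 114.1] 1.66
plate16 779 z 0.0291 [615.  147.5] [127.8 114.4] 2.03
pad 1094 z 0.0339 [613.3 145.8] [125.  111.4] 2.03
base 8026 z 0.029 [620.1  60.6] [354.4 219.4] 89.95
blocks 931 z 0.051 [618.2   8.8] [146.4 133.7] 4.65
jar 814 z 0.0777 [455.2 381.8] [69.3 70.4] 25.77
beaker 353 z 0.0718 [752.9 205.6] [72.2 69.8] 77.64
lidtop 562 z 0.1773 [625. -77.] [75.6 31.5] 4.82
[(204, [609.0, 233.0, 2.0]), (210, [606.0, 216.0, 17.0]), (216, [603.0, 198.0, 35.0]), (222, [603.0, 184.0, 36.0]), (228, [603.0, 169.0, 36.0]), (234, [603.0, 155.0, 35.0]), (240, [603.0, 141.0, 39.0]), (246, [604.0, 127.0, 34.0]), (252, [603.0, 112.0, 38.0]), (258, [607.0, 100.0, 13.0]), (264, [608.0, 85.0, 12.0]), (270, [608.0, 71.0, 11.0]), (276, [608.0, 56.0, 13.0]), (282, [608.0, 41.0, 15.0]), (288, [608.0, 27.0, 14.0]), (294, [608.0, 12.0, 15.0]), (300, [608.0, -2.0, 15.0]), (306, [609.0, -17.0, 10.0]), (312, [604.0, -29.0, 39.0]), (318, [608.0, -46.0, 13.0]), (324, [597.0, -54.0, 80.0]), (330, [593.0, -65.0, 106.0]), (336, [611.0, -91.0, -0.0]), (342, [611.0, -105.0, 1.0])]
```

View pics/c0.png

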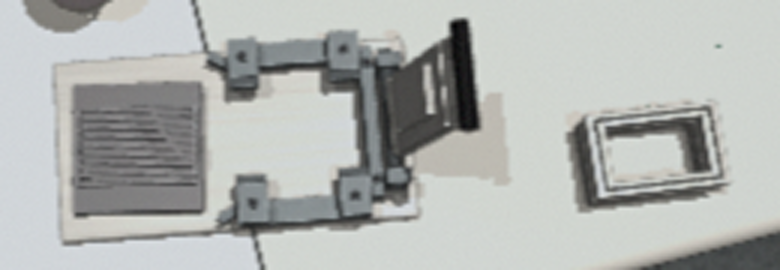

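The crop shows dark bolt dots on the four corner blocks near (242,57), (343,50), (253,203) and (355,195). These sit at x=±40 and symmetric in y. The drain plate is the grey square around (138,150).

```bash
cat >> h.py <<'E'
def ray(c,u,v,z):
    o=-c['R'].T@c['t'];d=c['R'].T@np.array([(u-c['cx'])/c['fx'],(v-c['cy'])/c['fy'],1]);return o+d*(z-o[2])/d[2]
E
python3 - <<'E'
from h import *
c=cam('top');g=cv2.cvtColor(c['frame'],cv2.COLOR_RGB2GRAY).astype(float)
B=[]
for u,v in((242,57),(343,50),(253,203),(355,195)):
    u=190+(u-1)/3;v=180+(v-1)/3;ui,vi=round(u),round(v)
    w=g[vi-3:vi+4,ui-3:ui+4];k=np.clip(np.median(w)-10-w,0,None);yy,xx=np.mgrid[vi-3:vi+4,ui-3:ui+4]
    p=(xx*k).sum()/k.sum(),(yy*k).sum()/k.sum();B.append(ray(c,*p,.051)[:2]*1000);print(ui,vi,np.round(p,2),B[-1].round(1))
B=np.array(B);o=B.mean(0);ax=(B[1]-B[0]+B[3]-B[2])/2;ay=(B[0]-B[2]+B[1]-B[3])/2
print('o',o,'len',np.hypot(*ax),np.hypot(*ay),'yaw x',np.degrees(np.arctan2(ax[1],ax[0])),'y',np.degrees(np.arctan2(ay[1],ay[0])))
# plate by grey colour, seen at z=.028 ; frame outline
f=c['frame'][180:270,190:262].astype(int)
print(g[228,200:270].astype(int))
m=np.zeros(g.shape,np.uint8);m[180:270,190:262]=(g[180:270,190:262]<165)
n,l,s,_=cv2.connectedComponentsWithStats(m);i=1+s[1:,4].argmax();v,u=np.where(l==i);print('comp',s[i])
q=np.array([ray(c,a,b,.028)[:2]*1000 for a,b in zip(u,v)],np.float32);print('plate',cv2.minAreaRect(q))
d=np.load('top0.npz')['P'];z=d[205:255,375:440];q=z[(z[...,2]>.039)&(z[...,2]<.046)];print('pile',cv2.minAreaRect((q[:,:2]*1000).astype(np.float32)))
E
```

```text
270 199 [269.99 198.56] [671.9  70. ]
304 196 [303.93 195.86] [678.8 -10.2]
274 247 [273.77 247.28] [556.2  60. ]
308 245 [307.94 244.71] [562.7 -19.1]
o [617.39910717  25.18038825] len 79.90397021116176 116.3261817566299 yaw x -85.17886201741409 y 4.670744731299225
[211 213 212 213 213 212 213 210 176 171 206 207 207 185 146 125 105 104
 118 120 120 128 126 118 117 120 121 120 120 122 129 136 137 135 137 137
 130 122 123 123 122 123 129 131 131 130 131 132 126 121 121 119 113 113
 123 109 102 118 155 198 213 212 212 210 211 210 211 209 210 209]
comp [ 213  207   46   46 1993]
plate ((601.7774047851562, 152.30789184570312), (108.55818176269531, 107.3490982055664), 0.9569393992424011)
pile ((601.4895629882812, -256.3404235839844), (66.19807434082031, 105.09153747558594), 7.047328472137451)
```

Call:
move_arm(plan=[[0,0,1,0,0,0,50],[0,0,1,0,0,0,50],[0,0,1,0,0,0,50],[0,0,1,0,0,0,50],[0,0,1,0,0,0,50],[0,0,1,0,0,0,50],[0,0,1,0,0,0,50],[0,0,1,0,0,0,50],[0,0,1,0,0,0,50],[0,0,1,0,0,0,50]], force=20)

```text
t: 1.15
tool_pos: [0.161, 0.5778, 0.2292]
orientation: [1.93, 2.478, -0.001]
force: [-0.3, -0.6, 0.5]
opening: 0.05
gripper_force: 0.0
```

```bash
cat >> h.py <<'E'
O=np.array([.6174,.0252]);YAW=np.radians(-85.25)
def press2w(x,y): 
    c,s=np.cos(YAW),np.sin(YAW);return O+np.array([c*x-s*y,s*x+c*y])
def delta(xyz,ydeg):
    "deltas in move units to TCP xyz pointing down with tool y at ydeg"
    s=read_state();R=cv2.Rodrigues(np.array(s['orientation'],float))[0]
    a=np.radians(ydeg);y=np.array([np.cos(a),np.sin(a),0]);z=np.array([0,0,-1.]);Rt=np.stack([np.cross(y,z),y,z],1)
    r=cv2.Rodrigues(R.T@Rt)[0].ravel()/np.radians(6)
    d=np.array(xyz)-s['tool_pos'];print('t',s['t'],'pos',np.round(s['tool_pos'],4),'turn',r.round(2),'shift now',(R.T@d/.025).round(2),'after turn',(Rt.T@d/.025).round(2),'F',np.round(s['force'],1),'open',s['opening'],'q',np.round(s['q'],2))
E
python3 - <<'E'
from h import *
delta([.40,.25,.23],4.75);t=press2w(-.205,-.004);print(t);delta([*t,.23],4.75)
E
```

```text
t 1.15 pos [0.161  0.5778 0.2292] turn [-0.    0.01  1.57] shift now [-15.05   6.06  -0.02] after turn [-13.86   8.44  -0.03] F [-0.3 -0.6  0.5] open 0.0499709939292542 q [1.21 0.13 1.49 0.   1.52 0.97]
[0.59643806 0.2291647 ]
t 1.15 pos [0.161  0.5778 0.2292] turn [-0.    0.01  1.57] shift now [-17.79  13.47  -0.03] after turn [-15.34  16.2   -0.03] F [-0.3 -0.6  0.5] open 0.0499709939292542 q [1.21 0.13 1.49 0.   1.52 0.97]
```

Call:
move_arm(plan=[[0,0,0.8,0,0,0,50],[0,0,0.77,0,0,0,50],[0,0,0,-0.9,0.55,0,50],[0,0,0,-0.9,0.55,0,50],[0,0,0,-0.9,0.55,0,50],[0,0,0,-0.9,0.55,0,50],[0,0,0,-0.9,0.55,0,50],[0,0,0,-0.9,0.55,0,50],[0,0,0,-0.9,0.55,0,50],[0,0,0,-0.9,0.55,0,50]])

```text
t: 2.15
tool_pos: [0.2867, 0.4072, 0.2294]
orientation: [2.122, 2.316, -0.001]
force: [0.8, 0.0, 0.4]
opening: 0.0499
gripper_force: 0.0
```

Call:
move_arm(plan=[[0,0,0,-0.9,0.7,0,50],[0,0,0,-0.9,0.8,0,50],[0,0,0,-0.9,0.9,0,50],[0,0,0,-0.9,0.9,0,50],[0,0,0,-0.9,0.9,0,50],[0,0,0,-0.9,0.9,0,50],[0,0,0,-0.9,0.9,0,50],[0,0,0,-0.9,0.9,0,50],[0,0,0,0,0.9,0,50],[0,0,0,0,0.9,0,50]])

```text
t: 3.15
tool_pos: [0.5197, 0.247, 0.2294]
orientation: [-2.124, -2.315, 0.001]
force: [-0.1, 1.0, 0.1]
opening: 0.0502
gripper_force: 0.0
```

```bash
python3 - <<'E'
from h import *
t=press2w(-.205,-.004);delta([*t,.03],4.75)
c=cam('wrist');save('w1.png',c['frame']);print(c['fx'],c['cx'],c['cy'],-c['R'].T@c['t'],c['R'][2])
E
```

```text
t 3.15 pos [0.5197 0.247  0.2294] turn [-0.    0.    0.03] shift now [-0.97  3.    7.97] after turn [-0.97  3.    7.97] F [-0.1  1.   0.1] open 0.05017607897307267 q [ 0.35  0.06  1.56 -0.    1.52  0.27]
325.19226210127806 283.1143487400342 204.81893761358089 [0.51354006 0.31584013 0.38377296] [ 0.02098645 -0.24945344 -0.96815936]
```

View pics/w1.png

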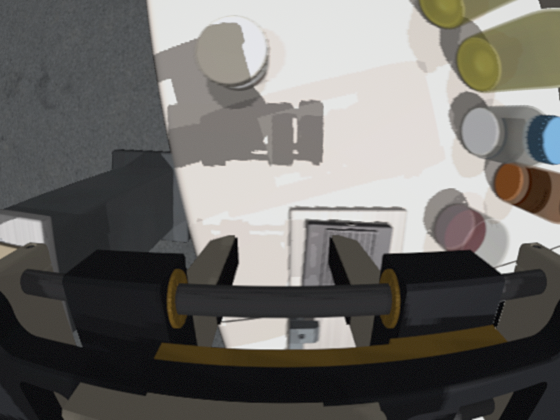

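The wrist view shows the plate's rear edge at row ~222, columns 307–390, behind the base edge at row ~208. The way between the fingers and down is free.

Call:
move_arm(plan=[[0,0,0,-0.24,0.76,0,50],[0,0,0,-0.24,0.76,0,50],[0,0,0,-0.24,0.76,0,50],[0,0,0,-0.24,0.76,0,50],[0,0,0,0,0,1,50],[0,0,0,0,0,1,50],[0,0,0,0,0,1,50],[0,0,0,0,0,1,50],[0,0,0,0,0,1,50],[0,0,0,0,0,1,50]])

```text
t: 4.2
tool_pos: [0.5961, 0.2306, 0.0783]
orientation: [-2.122, -2.316, 0.001]
force: [0.0, -0.1, -1.1]
opening: 0.0503
gripper_force: 0.0
```

```bash
python3 - <<'E'
from h import *
t=press2w(-.205,-.003);delta([*t,.030],4.75)
t=press2w(-.0595,0);delta([*t,.03],4.75)
E
```

```text
t 4.2 pos [0.5961 0.2306 0.0783] turn [-0.01  0.    0.04] shift now [-0.06  0.05  1.93] after turn [-0.06  0.05  1.93] F [ 0.  -0.1 -1.1] open 0.05030710728376531 q [ 0.29  0.35  1.52 -0.    1.28  0.2 ]
t 4.2 pos [0.5961 0.2306 0.0783] turn [-0.01  0.    0.04] shift now [-5.88  0.14  1.93] after turn [-5.88  0.17  1.93] F [ 0.  -0.1 -1.1] open 0.05030710728376531 q [ 0.29  0.35  1.52 -0.    1.28  0.2 ]
```

Call:
move_arm(plan=[[0,0,0.04,0,0,0.7,50],[0,0,0,0,0,0.7,50],[0,0,0,0,0,0.5,50],[0,0,0,-0.4,0.02,0,50],[0,0,0,-0.4,0.02,0,50],[0,0,0,-0.4,0.02,0,50],[0,0,0,-0.4,0.02,0,50],[0,0,0,-0.4,0.02,0,50],[0,0,0,-0.4,0.02,0,50],[0,0,0,-0.4,0.02,0,50]])

```text
t: 5.2
tool_pos: [0.6066, 0.161, 0.0333]
orientation: [2.127, 2.311, 0.003]
force: [-2.1, 7.1, 3.0]
opening: 0.0503
gripper_force: 3.5
```

Call:
move_arm(plan=[[0,0,0,-0.2,0,0,50],[0,0,0,-0.25,0,0,50],[0,0,0,-0.25,0,0,50],[0,0,0,-0.25,0,0,50],[0,0,0,-0.25,0,0,50],[0,0,0,-0.25,0,0,50],[0,0,0,-0.25,0,0,50],[0,0,0,-0.25,0,0,50],[0,0,0,-0.2,0,0,50],[0,0,0,-0.2,0,0,50]])

```text
t: 6.2
tool_pos: [0.6113, 0.1029, 0.0332]
orientation: [2.127, 2.312, 0.003]
force: [-1.3, 6.6, 3.9]
opening: 0.0502
gripper_force: 3.5
```

```bash
python3 - <<'E'
from h import *
t=press2w(-.0595,0);delta([*t,.03],4.75)
c=cam('top');save('t2.png',cv2.resize(c['frame'][180:270,190:450],None,fx=3,fy=3,interpolation=cv2.INTER_CUBIC))
E
```

```text
t 6.2 pos [0.6113 0.1029 0.0332] turn [ 0.01 -0.01  0.  ] shift now [-0.74 -0.02  0.13] after turn [-0.74 -0.01  0.13] F [-1.3  6.6  3.9] open 0.05015896048975296 q [ 0.08  0.35  1.6   0.    1.18 -0.  ]
```

View pics/t2.png

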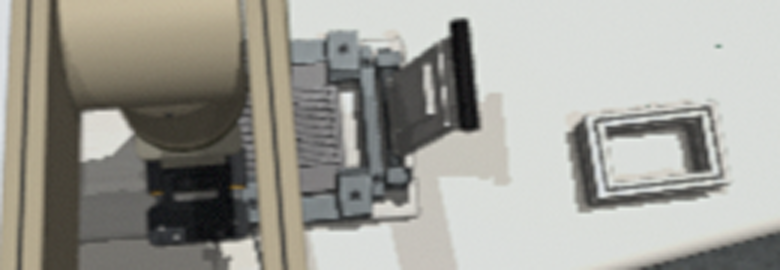

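The plate is in the channel and aligned, with a gap of ~18 mm still to the end stop (crop cols 340–360).

Call:
move_arm(plan=[[0,0,0,-0.15,0,0,50],[0,0,0,-0.15,0,0,50],[0,0,0,-0.15,0,0,50],[0,0,0,-0.1,0,0,50],[0,0,0,-0.05,0,0,50],[0,0,0,-0.05,0,0,50],[0,0,0,-0.05,0,0,50],[0,0,0,-0.03,0,0,50],[0,0,0,0,0,0,50],[0,0,0,0,0,0,50]])

```text
t: 7.25
tool_pos: [0.6126, 0.0867, 0.0332]
orientation: [-2.126, -2.311, -0.006]
force: [-1.4, 15.2, 4.3]
opening: 0.0503
gripper_force: 7.3
```

```bash
python3 - <<'E'
from h import *
t=press2w(-.0595,0);delta([*t,.03],4.75)
E
```

```text
t 7.25 pos [0.6126 0.0867 0.0332] turn [ 0.01 -0.04  0.  ] shift now [-0.09 -0.01  0.13] after turn [-0.09 -0.01  0.13] F [-1.4 15.2  4.3] open 0.05034145317732801 q [ 0.06  0.35  1.61  0.    1.18 -0.03]
```

Call:
move_arm(plan=[[0,0,0,-0.05,0,0,50],[0,0,0,-0.05,0,0,50],[0,0,0,-0.04,0,0,50],[0,0,0,0,0,0,50],[0,0,0,0,0,0,50],[0,0,0,0,0,0,50],[0,0,0,0,0,0,50],[0,0,0,0,0,0,50],[0,0,0,0,0,0,50],[0,0,0,0,0,0,50]])

```text
t: 8.25
tool_pos: [0.6127, 0.0865, 0.0333]
orientation: [-2.123, -2.309, -0.011]
force: [-1.0, 29.1, 3.5]
opening: 0.05
gripper_force: 14.3
```

```bash
python3 - <<'E'
from h import *
t=press2w(-.0595,0);delta([*t,.03],4.75)
E
```

```text
t 8.25 pos [0.6127 0.0865 0.0333] turn [ 0.02 -0.08  0.01] shift now [-0.08 -0.02  0.13] after turn [-0.08 -0.01  0.13] F [-1.  29.1  3.5] open 0.050019703157230914 q [ 0.05  0.35  1.61  0.01  1.18 -0.03]
```

Call:
move_arm(plan=[[0,0,0,0.4,0,0,50],[0,0,0,0.4,0,0,50],[0,0,0,0,0,-1,50],[0,0,0,0,0,-1,60],[0,0,0,0,0,-1,70],[0,0,0,0,0,-1,82],[0,0,0,0,0,-1,82],[0,0,0,0,0,-1,82],[0,0,0,0,0,-1,82],[0,0,0,0,0,-1,82]])

```text
t: 9.25
tool_pos: [0.6108, 0.1, 0.2332]
orientation: [2.128, 2.31, -0.001]
force: [0.6, 0.6, 0.5]
opening: 0.0823
gripper_force: 0.0
```

```bash
python3 - <<'E'
from h import *
delta([.6015,-.2563,.265],7.05)
E
```

```text
t 9.25 pos [0.6108 0.1    0.2332] turn [-0.    0.01 -0.39] shift now [-14.17  -1.54  -1.26] after turn [-14.1   -2.12  -1.27] F [0.6 0.6 0.5] open 0.08225153281144382 q [ 0.08  0.18  1.43 -0.    1.53 -0.  ]
```

Call:
move_arm(plan=[[0,0,-0.39,0,0,-0.7,82],[0,0,0,0,0,-0.6,82],[0,0,0,-0.95,-0.1,0,82],[0,0,0,-0.95,-0.1,0,82],[0,0,0,-0.95,-0.15,0,82],[0,0,0,-0.95,-0.15,0,82],[0,0,0,-0.95,-0.15,0,82],[0,0,0,-0.95,-0.15,0,82],[0,0,0,-0.95,-0.15,0,82],[0,0,0,-0.95,-0.15,0,82]])

```text
t: 10.25
tool_pos: [0.6066, -0.0925, 0.2643]
orientation: [-2.081, -2.353, 0.002]
force: [0.3, -0.6, -0.5]
opening: 0.0821
gripper_force: 0.0
```

Call:
move_arm(plan=[[0,0,0,-0.9,-0.15,0,82],[0,0,0,-0.9,-0.15,0,82],[0,0,0,-0.9,-0.15,0,82],[0,0,0,-0.9,-0.15,0,82],[0,0,0,-0.9,-0.15,0,82],[0,0,0,-0.9,-0.15,0,82],[0,0,0,-0.9,-0.1,0,82],[0,0,0,-0.2,0,0.8,82],[0,0,0,0,0,1,82],[0,0,0,0,0,1,82]])

```text
t: 11.25
tool_pos: [0.602, -0.2564, 0.1937]
orientation: [2.082, 2.352, -0.001]
force: [-0.0, 0.0, -0.7]
opening: 0.0816
gripper_force: 0.0
```

```bash
python3 - <<'E'
from h import *
delta([.6015,-.2563,.042],7.05)
c=cam('wrist');save('w3.png',c['frame'])
E
```

```text
t 11.25 pos [ 0.602  -0.2564  0.1937] turn [-0.    0.01 -0.01] shift now [ 0.01 -0.02  6.07] after turn [ 0.01 -0.02  6.07] F [-0.   0.  -0.7] open 0.08157863396482429 q [-0.48  0.29  1.37 -0.    1.48 -0.6 ]
```

View pics/w3.png

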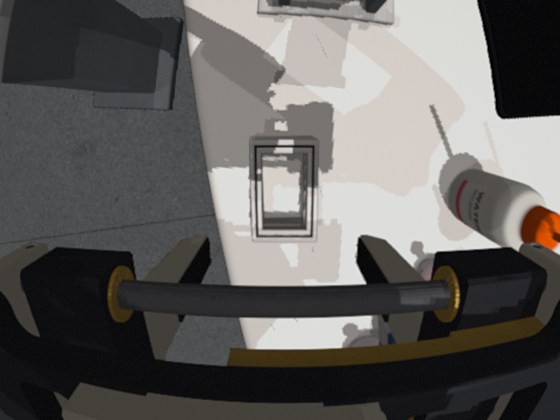

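The wrist view shows the top frame's seal rectangle with corners near (256,150), (315,148), (316,235) and (258,237), centred between the fingers.

```bash
cat >> h.py <<'E'
def fray(c,u,v,z):
    a=np.array([u-c['cx'],v-c['cy']])/c['fx'];t=np.hypot(*a);d=np.r_[a/t*np.sin(t),np.cos(t)];d=c['R'].T@d;o=-c['R'].T@c['t'];return o+d*(z-o[2])/d[2]
E
python3 - <<'E'
from h import *
c=cam('wrist')
g=cv2.cvtColor(c['frame'],cv2.COLOR_RGB2GRAY)
roi=g[130:250,235:335];m=(roi<90).astype(np.uint8)
n,l,s,_=cv2.connectedComponentsWithStats(m);print(s[1:][s[1:,4]>40])
for k in s[1:][s[1:,4]>80]:
    i=np.where((s==k).all(1))[0][0];v,u=np.where(l==i);q=np.array([fray(c,a+235,b+130,.042)[:2]*1000 for a,b in zip(u,v)],np.float32);print(cv2.minAreaRect(q))
q=np.array([fray(c,a,b,.042)*1000 for a,b in((256,150),(315,148),(316,235),(258,237))]);print(q.round(1),q.mean(0))
E
```

```text
[[ 20   8  65   5 185]
 [ 20  17  64  95 764]
 [ 27  24  50  42 467]
 [ 30  85  44  19 567]]
((595.6971435546875, -201.74563598632812), (59.04735565185547, 3.7170445919036865), 7.573904514312744)
((601.9217529296875, -253.652099609375), (58.98493194580078, 92.05355834960938), 7.055222511291504)
((599.3037719726562, -234.10885620117188), (45.76646041870117, 39.046024322509766), 7.82796573638916)
((605.194091796875, -281.89117431640625), (42.11051559448242, 18.358203887939453), 7.050967693328857)
[[ 568.3 -214.2   42. ]
 [ 622.3 -205.7   42. ]
 [ 635.4 -289.5   42. ]
 [ 579.  -298.6   42. ]] [ 601.24060678 -252.03341841   42.        ]
```

Call:
move_arm(plan=[[0,0,0,0.05,0,0.9,82],[0,0,0,0,0,0.9,82],[0,0,0,0,0,0.9,82],[0,0,0,0,0,0.9,82],[0,0,0,0,0,0.8,82],[0,0,0,0,0,0.7,82],[0,0,0,0,0,0.5,82],[0,0,0,0,0,0.32,82],[0,0,0,0,0,0.1,82],[0,0,0,0,0,0,82]])

```text
t: 12.35
tool_pos: [0.6024, -0.2542, 0.0444]
orientation: [2.079, 2.355, 0.0]
force: [-0.1, -0.2, 0.3]
opening: 0.0819
gripper_force: 0.0
```

```bash
python3 - <<'E'
from h import *
delta([.6017,-.2552,.042],7.05)
E
```

```text
t 12.35 pos [ 0.6024 -0.2542  0.0444] turn [0.   0.   0.01] shift now [-0.03 -0.03  0.1 ] after turn [-0.03 -0.03  0.1 ] F [-0.1 -0.2  0.3] open 0.08188596474286117 q [-0.48  0.42  1.49 -0.    1.23 -0.6 ]
```

Call:
move_arm(plan=[[0,0,0,-0.03,-0.02,0.07,82],[0,0,0,0,0,0,75],[0,0,0,0,0,0,70],[0,0,0,0,0,0,66],[0,0,0,0,0,0,60],[0,0,0,0,0,0,60],[0,0,0,0,0,0,60],[0,0,0,0,0,0,60],[0,0,0,0,0,0,60],[0,0,0,0,0,0,60]], force=15)

```text
t: 13.35
tool_pos: [0.6021, -0.255, 0.0428]
orientation: [2.079, 2.354, 0.0]
force: [0.9, 0.6, 4.2]
opening: 0.0658
gripper_force: 15.0
```

Call:
move_arm(plan=[[0,0,0,0,0,-0.05,60],[0,0,0,0,0,-0.1,60],[0,0,0,0,0,-0.2,60],[0,0,0,0,0,-0.3,60],[0,0,0,0,0,-0.5,60],[0,0,0,0,0,-0.7,60],[0,0,0,0,0,-0.9,60],[0,0,0,0,0,-0.9,60],[0,0,0,0,0,-0.9,60],[0,0,0,0,0,-0.9,60]])

```text
t: 14.35
tool_pos: [0.6022, -0.2551, 0.1817]
orientation: [2.078, 2.353, 0.001]
force: [-0.1, 1.0, -2.2]
opening: 0.0657
gripper_force: 15.0
```

```bash
python3 - <<'E'
from h import *
t=press2w(0,0);print(t);delta([*t,.27],4.75)
c=cam('wrist');save('w4.png',c['frame'])
E
```

```text
[0.6174 0.0252]
t 14.35 pos [ 0.6022 -0.2551  0.1817] turn [0.02 0.01 0.39] shift now [11.05  2.   -3.54] after turn [11.12  1.54 -3.53] F [-0.1  1.  -2.2] open 0.06573547476706838 q [-0.48  0.3   1.39 -0.    1.46 -0.6 ]
```

View pics/w4.png

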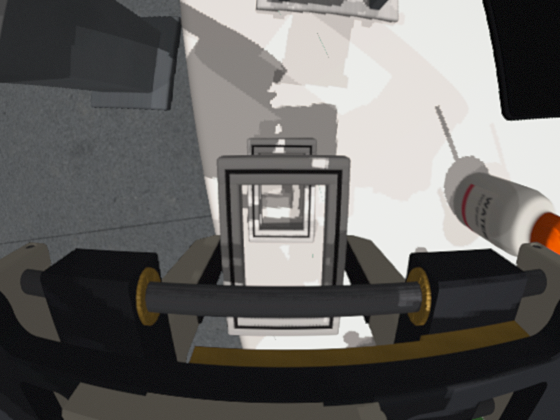

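One frame is held level in the grip: seal line ends at rows ~170 and ~325, column ~284. The other two stay on the bench behind it.

```bash
python3 - <<'E'
from h import *
c=cam('wrist');s=read_state();R=cv2.Rodrigues(np.array(s['orientation'],float))[0];T=np.array(s['tool_pos'])
g=cv2.cvtColor(c['frame'],cv2.COLOR_RGB2GRAY).astype(int)
print('r',list(zip(range(150,185),g[150:185,284])));print(list(zip(range(315,345),g[315:345,284])))
for v in(158,169,171,325,327,333):print(v,((fray(c,284,v,T[2]-.001)-T)@R*1000).round(1))
E
```

```text
r [(150, np.int64(92)), (151, np.int64(88)), (152, np.int64(94)), (153, np.int64(96)), (154, np.int64(89)), (155, np.int64(74)), (156, np.int64(75)), (157, np.int64(87)), (158, np.int64(100)), (159, np.int64(107)), (160, np.int64(110)), (161, np.int64(110)), (162, np.int64(112)), (163, np.int64(112)), (164, np.int64(111)), (165, np.int64(109)), (166, np.int64(109)), (167, np.int64(107)), (168, np.int64(95)), (169, np.int64(65)), (170, np.int64(30)), (171, np.int64(17)), (172, np.int64(18)), (173, np.int64(48)), (174, np.int64(88)), (175, np.int64(107)), (176, np.int64(108)), (177, np.int64(107)), (178, np.int64(106)), (179, np.int64(105)), (180, np.int64(104)), (181, np.int64(104)), (182, np.int64(101)), (183, np.int64(95)), (184, np.int64(88))]
[(315, np.int64(46)), (316, np.int64(43)), (317, np.int64(66)), (318, np.int64(122)), (319, np.int64(168)), (320, np.int64(187)), (321, np.int64(191)), (322, np.int64(191)), (323, np.int64(188)), (324, np.int64(173)), (325, np.int64(139)), (326, np.int64(89)), (327, np.int64(39)), (328, np.int64(34)), (329, np.int64(101)), (330, np.int64(176)), (331, np.int64(185)), (332, np.int64(182)), (333, np.int64(178)), (334, np.int64(174)), (335, np.int64(181)), (336, np.int64(218)), (337, np.int64(235)), (338, np.int64(237)), (339, np.int64(236)), (340, np.int64(235)), (341, np.int64(236)), (342, np.int64(235)), (343, np.int64(236)), (344, np.int64(236))]
158 [52.2 -0.1  0.7]
169 [46.8 -0.1  0.8]
171 [45.8 -0.1  0.8]
325 [-43.5  -0.1   1.2]
327 [-45.   -0.1   1.2]
333 [-49.5  -0.1   1.3]
```

Call:
move_arm(plan=[[0,0,0.39,0,0,-0.7,60],[0,0,0,0,0,-0.8,60],[0,0,0,0,0,-0.8,60],[0,0,0,0.4,0.1,-0.5,60],[0,0,0,0.8,0.1,-0.2,60],[0,0,0,0.9,0.1,0,60],[0,0,0,0.9,0.15,0,60],[0,0,0,0.9,0.15,0,60],[0,0,0,0.9,0.15,0,60],[0,0,0,0.9,0.15,0,60]])

```text
t: 15.45
tool_pos: [0.6118, -0.1081, 0.2523]
orientation: [-2.125, -2.312, 0.001]
force: [0.2, -0.1, -2.3]
opening: 0.0657
gripper_force: 15.0
```

Call:
move_arm(plan=[[0,0,0,0.9,0.15,0,60],[0,0,0,0.9,0.15,0,60],[0,0,0,0.9,0.15,0,60],[0,0,0,0.9,0.1,0,60],[0,0,0,0.9,0.1,0,60],[0,0,0,0.9,0.1,0,60],[0,0,0,0.4,0,0,60],[0,0,0,0.2,0,0,60],[0,0,0,0,0,0,60],[0,0,0,0,0,0,60]])

```text
t: 16.45
tool_pos: [0.6185, 0.0394, 0.2535]
orientation: [2.128, 2.311, -0.001]
force: [0.0, -0.1, -1.5]
opening: 0.0657
gripper_force: 15.0
```

```bash
python3 - <<'E'
from h import *
t=press2w(0,0);delta([*t,.051],4.75)
c=cam('wrist');save('w5.png',c['frame'])
c=cam('side');print(c['R'].shape);save('s5.png',cv2.resize(c['frame'][150:270,220:380],None,fx=4,fy=4,interpolation=cv2.INTER_CUBIC))
E
```

```text
t 16.45 pos [0.6185 0.0394 0.2535] turn [-0.  0. -0.] shift now [-0.56 -0.09  8.1 ] after turn [-0.56 -0.09  8.1 ] F [ 0.  -0.1 -1.5] open 0.0656563017994622 q [-0.02  0.18  1.4  -0.    1.57 -0.1 ]
(3, 3)
```

View pics/w5.png

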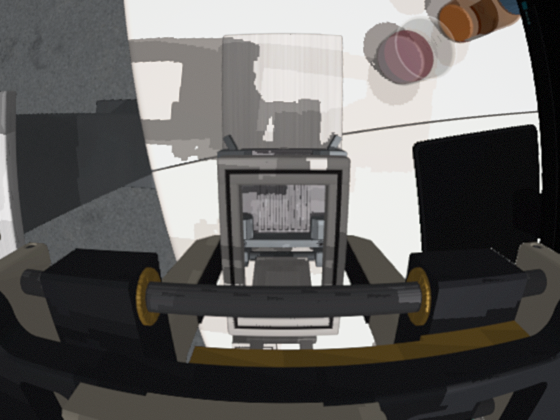

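The wrist view shows the press framed symmetrically through the held frame's window (blocks at columns ~237 and ~329, frame centre ~284). Descending 4 mm short of the stop.

Call:
move_arm(plan=[[0,0,0,-0.2,-0.05,0.5,60],[0,0,0,-0.2,-0.04,0.9,60],[0,0,0,0,0,0.95,60],[0,0,0,0,0,0.95,60],[0,0,0,0,0,0.95,60],[0,0,0,0,0,0.95,60],[0,0,0,0,0,0.9,60],[0,0,0,0,0,0.7,60],[0,0,0,0,0,0.4,60],[0,0,0,0,0,0.1,60]])

```text
t: 17.55
tool_pos: [0.6159, 0.0292, 0.069]
orientation: [-2.126, -2.309, 0.003]
force: [-0.2, -0.3, -1.0]
opening: 0.0659
gripper_force: 15.0
```

```bash
python3 - <<'E'
from h import *
t=press2w(0,0);delta([*t,.049],4.75)
c=cam('wrist');f=c['frame'];save('w6.png',cv2.resize(f[120:350,190:380],None,fx=2.5,fy=2.5,interpolation=cv2.INTER_CUBIC))
E
```

```text
t 17.55 pos [0.6159 0.0292 0.069 ] turn [-0.03 -0.   -0.  ] shift now [-0.16  0.05  0.8 ] after turn [-0.16  0.05  0.8 ] F [-0.2 -0.3 -1. ] open 0.0659279457130455 q [-0.04  0.3   1.59 -0.    1.25 -0.12]
```

View pics/w6.png

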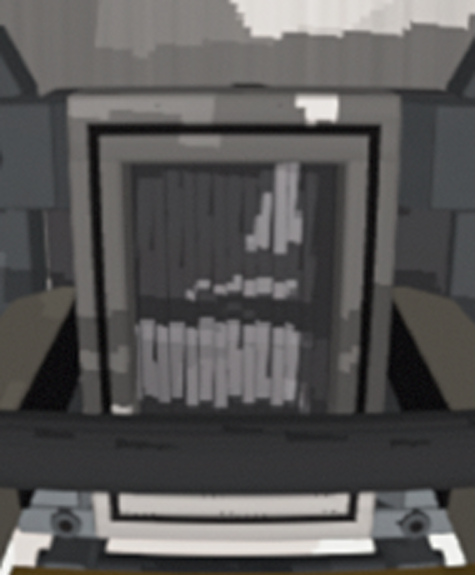

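The crop shows bolts at (65,520) and (415,520), mid 240, against frame mid 235. So the frame is ~1.5 mm left, and I shift +y by 0.05 while lowering.

Call:
move_arm(plan=[[0,0,0,0,0.05,0,60],[0,0,0,0,0,0.15,60],[0,0,0,0,0,0.15,60],[0,0,0,0,0,0.12,60],[0,0,0,0,0,0.1,60],[0,0,0,0,0,0.1,60],[0,0,0,0,0,0.06,60],[0,0,0,0,0,0,60],[0,0,0,0,0,0,60],[0,0,0,0,0,0,60]])

```text
t: 18.6
tool_pos: [0.6186, 0.0299, 0.0543]
orientation: [2.127, 2.312, 0.0]
force: [0.2, -0.1, -1.4]
opening: 0.0658
gripper_force: 15.0
```

```bash
python3 - <<'E'
from h import *
t=press2w(0,0);delta([*t,.049],4.75)
E
```

```text
t 18.6 pos [0.6186 0.0299 0.0543] turn [0. 0. 0.] shift now [-0.18 -0.06  0.21] after turn [-0.18 -0.06  0.21] F [ 0.2 -0.1 -1.4] open 0.06578757289328864 q [-0.03  0.33  1.59 -0.    1.22 -0.12]
```

Call:
move_arm(plan=[[0,0,0,0,-0.03,0.05,60],[0,0,0,0,0,0.05,60],[0,0,0,0,0,0.05,60],[0,0,0,0,0,0.04,60],[0,0,0,0,0,0,60],[0,0,0,0,0,0,60],[0,0,0,0,0,0,60],[0,0,0,0,0,0,60],[0,0,0,0,0,0,60],[0,0,0,0,0,0,60]])

```text
t: 19.6
tool_pos: [0.6177, 0.0299, 0.0494]
orientation: [2.127, 2.312, 0.0]
force: [1.0, -0.4, -1.6]
opening: 0.0658
gripper_force: 15.0
```

```bash
python3 - <<'E'
from h import *
t=press2w(0,0);delta([*t,.049],4.75)
E
```

```text
t 19.6 pos [0.6177 0.0299 0.0494] turn [ 0. -0.  0.] shift now [-0.18 -0.03  0.02] after turn [-0.18 -0.03  0.02] F [ 1.  -0.4 -1.6] open 0.06578019334161296 q [-0.03  0.33  1.6   0.    1.21 -0.12]
```

Call:
move_arm(plan=[[0,0,0,-0.06,0,0,60],[0,0,0,-0.06,0,0,60],[0,0,0,-0.04,0,0,60],[0,0,0,-0.04,0,0,60],[0,0,0,-0.03,0,0,60],[0,0,0,-0.03,0,0,60],[0,0,0,0,0,0,60],[0,0,0,0,0,0,60],[0,0,0,0,0,0,60],[0,0,0,0,0,0,60]])

```text
t: 20.6
tool_pos: [0.6181, 0.0253, 0.0494]
orientation: [-2.125, -2.311, -0.003]
force: [-0.2, 8.7, -1.1]
opening: 0.0658
gripper_force: 15.0
```

```bash
python3 - <<'E'
from h import *
t=press2w(0,0);delta([*t,.049],4.75)
E
```

```text
t 20.6 pos [0.6181 0.0253 0.0494] turn [ 0.   -0.03  0.01] shift now [-0.   -0.03  0.02] after turn [-0.   -0.03  0.02] F [-0.2  8.7 -1.1] open 0.065792694061841 q [-0.04  0.33  1.6   0.    1.21 -0.13]
```

Call:
move_arm(plan=[[0,0,0,0.05,0,0.02,60],[0,0,0,0,0,0.02,60],[0,0,0,0,0,0,60],[0,0,0,0,0,0,68],[0,0,0,0,0,0,74],[0,0,0,0,0,0,74],[0,0,0,0,0,-0.1,74],[0,0,0,0,0,-0.3,74],[0,0,0,0,0,-0.6,74],[0,0,0,0,0,-0.9,74]])

```text
t: 21.6
tool_pos: [0.6174, 0.0246, 0.0962]
orientation: [-2.126, -2.311, 0.002]
force: [0.3, 0.3, 0.5]
opening: 0.0741
gripper_force: 0.0
```

```bash
python3 - <<'E'
from h import *
t=press2w(0,0);delta([*t,.049],4.75)
c=cam('wrist');f=c['frame'];save('w7.png',cv2.resize(f[120:350,160:400],None,fx=2.5,fy=2.5,interpolation=cv2.INTER_CUBIC))
E
```

```text
t 21.6 pos [0.6174 0.0246 0.0962] turn [-0.02 -0.    0.  ] shift now [0.02 0.01 1.89] after turn [0.02 0.   1.89] F [0.3 0.3 0.5] open 0.07412258593139576 q [-0.04  0.28  1.57 -0.    1.3  -0.13]
```

View pics/w7.png

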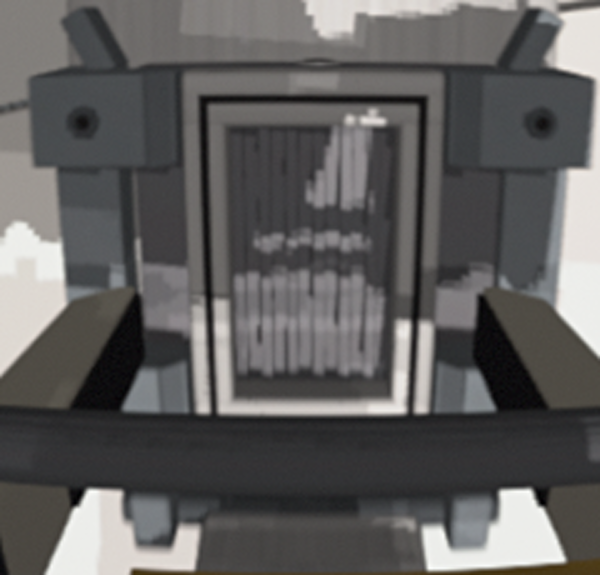

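The frame lies flush between the lips, up to the end stop, with equal gaps left and right (frame cols 183–445, block bolts at 83 and 540). Next the lid: closed fingers go behind the bar.

Call:
move_arm(plan=[[0,0,0,0,0,-0.9,74],[0,0,0,0,0,-0.9,74],[0,0,0,0,0,-0.9,40],[0,0,0,0,0,-0.9,0],[0,0,0,0,0,-0.9,0],[0,0,0,0,0,-0.9,0],[0,0,0,0,0,-0.9,0],[0,0,0,-0.5,0,-0.1,0],[0,0,0,-0.8,0,0,0],[0,0,0,-0.8,0,0,0]])

```text
t: 22.65
tool_pos: [0.6225, -0.0289, 0.2558]
orientation: [2.126, 2.312, -0.0]
force: [0.1, -0.2, -0.2]
opening: 0.0146
gripper_force: 0.0
```

Call:
move_arm(plan=[[0,0,0,-0.8,0,0,0],[0,0,0,-0.8,0,0,0],[0,0,0,-0.8,0,0,0],[0,0,0,-0.7,0,0,0],[0,0,0,-0.1,0,0,0],[0,0,0,0,0,0.6,0],[0,0,0,0,0,0.7,0],[0,0,0,0,0,0.7,0],[0,0,0,0,0,0.4,0],[0,0,0,0,0,0,0]])

```text
t: 23.65
tool_pos: [0.6278, -0.1062, 0.1929]
orientation: [-2.123, -2.31, 0.003]
force: [0.5, -0.4, -0.1]
opening: 0.0004
gripper_force: 0.0
```

```bash
python3 - <<'E'
from h import *
t=press2w(.013,0);delta([*t,.185],4.75)
c=cam('side');save('s8.png',cv2.resize(c['frame'][130:270,220:380],None,fx=4,fy=4,interpolation=cv2.INTER_CUBIC))
E
```

```text
t 23.65 pos [ 0.6278 -0.1062  0.1929] turn [-0.04 -0.02  0.01] shift now [4.75 0.03 0.32] after turn [4.75 0.02 0.32] F [ 0.5 -0.4 -0.1] open 0.00041428504336807933 q [-0.25  0.25  1.42  0.    1.48 -0.33]
```

View pics/s8.png

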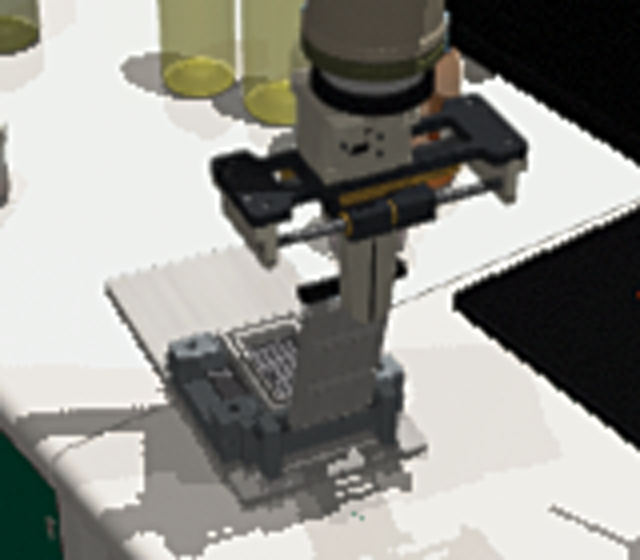

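The side crop shows the closed fingers at (365,290), behind the bar (bar at (310,290)–(400,270)). The frame lies in the pocket. Pushing towards the mouth.

Call:
move_arm(plan=[[0,0,0,0.25,0,0,0],[0,0,0,0.25,0,0,0],[0,0,0,0.25,0,0,0],[0,0,0,0.25,0,0,0],[0,0,0,0.25,0,0,0],[0,0,0,0.25,0,0,0],[0,0,0,0.25,0,0,0],[0,0,0,0.25,0,0,0],[0,0,0,0.25,0,0,0],[0,0,0,0.25,0,0,0]])

```text
t: 24.7
tool_pos: [0.6238, -0.0445, 0.1954]
orientation: [-2.127, -2.312, 0.0]
force: [2.6, -1.6, -1.2]
opening: 0.0004
gripper_force: 1.4
```

Call:
move_arm(plan=[[0,0,0,0.25,0,0,0],[0,0,0,0.25,0,0,0],[0,0,0,0.25,0,0,0],[0,0,0,0.25,0,0.02,0],[0,0,0,0.25,0,0.03,0],[0,0,0,0.25,0,0.05,0],[0,0,0,0.25,0,0.05,0],[0,0,0,0.2,0,0.05,0],[0,0,0,0.15,0,0.05,0],[0,0,0,0.1,0,0,0]])

```text
t: 25.7
tool_pos: [0.6192, 0.01, 0.1893]
orientation: [-2.127, -2.312, 0.001]
force: [-0.2, -4.1, -3.5]
opening: 0.0003
gripper_force: 1.9
```

```bash
python3 - <<'E'
from h import *
t=press2w(.013,0);delta([*t,.185],4.75)
c=cam('side');P=cloud(c);f=c['frame'].astype(int).sum(2)
co,s=np.cos(YAW),np.sin(YAW);X=(P[...,0]-O[0])*co+(P[...,1]-O[1])*s;Y=-(P[...,0]-O[0])*s+(P[...,1]-O[1])*co;Z=P[...,2]
m=(f<120)&(abs(Y)<.042)&(Z>.07)&(X>-.1)&(X<.13)&(Z<.21)
for lo in(-.04,-.03,-.02,.02,.03):
    k=m&(Y>lo)&(Y<lo+.01);print(lo,k.sum(),np.nanmedian(X[k]).round(4),np.nanmedian(Z[k]).round(4))
E
```

```text
t 25.7 pos [0.6192 0.01   0.1893] turn [-0.  0.  0.] shift now [ 0.09 -0.02  0.17] after turn [ 0.09 -0.02  0.17] F [-0.2 -4.1 -3.5] open 0.00028913197196282834 q [-0.07  0.2   1.48 -0.    1.46 -0.15]
-0.04 9 0.0064 0.1827
-0.03 12 0.0058 0.1826
-0.02 8 0.0046 0.1811
0.02 7 0.0062 0.1815
0.03 7 0.0058 0.1819
```

Call:
move_arm(plan=[[0,0,0,-0.2,0,0,0],[0,0,0,0,0,-0.5,0],[0,0,0,0,0,-0.5,0],[0,0,0,0.4,0,-0.1,0],[0,0,0,0.4,0,0,0],[0,0,0,0.2,0,0.3,0],[0,0,0,0.4,0,0.4,0],[0,0,0,0.4,0,0.4,0],[0,0,0,0.4,0,0.4,0],[0,0,0,0,0,0,0]])

```text
t: 26.75
tool_pos: [0.6134, 0.0612, 0.1765]
orientation: [-2.123, -2.311, 0.005]
force: [-0.3, 0.0, 0.9]
opening: 0.0001
gripper_force: 0.0
```

```bash
python3 - <<'E'
from h import *
for x,z in((-.027,.1776),(-.046,.1557)):t=press2w(x,0);delta([*t,z],4.75)
c=cam('side');save('s9.png',cv2.resize(c['frame'][130:270,220:380],None,fx=4,fy=4,interpolation=cv2.INTER_CUBIC))
E
```

```text
t 26.75 pos [0.6134 0.0612 0.1765] turn [-0.04 -0.01  0.02] shift now [-0.37  0.04 -0.05] after turn [-0.37  0.04 -0.05] F [-0.3  0.   0.9] open 0.00011539462221418279 q [ 0.02  0.21  1.5   0.    1.44 -0.07]
t 26.75 pos [0.6134 0.0612 0.1765] turn [-0.04 -0.01  0.02] shift now [0.39 0.04 0.83] after turn [0.39 0.04 0.83] F [-0.3  0.   0.9] open 0.00011539462221418279 q [ 0.02  0.21  1.5   0.    1.44 -0.07]
```

View pics/s9.png

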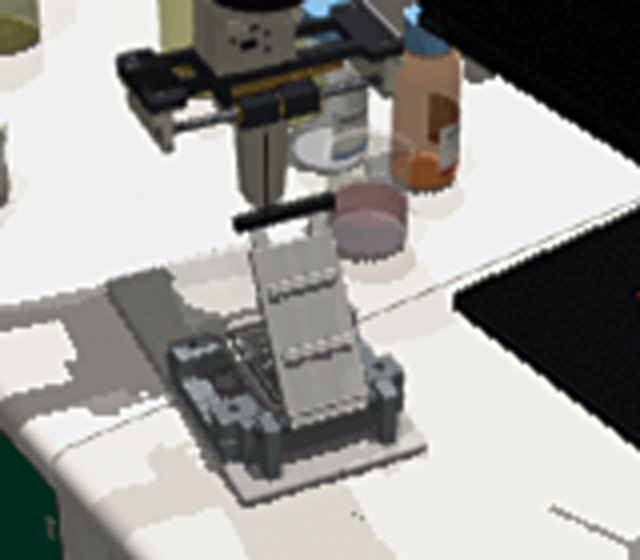

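The side crop shows the fingers (260,170) in front of the bar (235–335, 210) and not on top of it. The lid is still at ~1 rad. I measure the bar again and come from above.

```bash
cat > bar.py <<'E'
from h import *
c=cam('side');P=cloud(c);f=c['frame'].astype(int).sum(2)
co,s=np.cos(YAW),np.sin(YAW);X=(P[...,0]-O[0])*co+(P[...,1]-O[1])*s;Y=-(P[...,0]-O[0])*s+(P[...,1]-O[1])*co;Z=P[...,2]
m=(f<120)&(abs(Y)<.04)&(Z>.045)&(X>-.1)&(X<.13)&(Z<.21)&(abs(Y)>.021)
x,z=np.nanmedian(X[m]),np.nanmedian(Z[m]);print(m.sum(),'bar surf',x.round(4),z.round(4),'angle',np.arctan2(z-.052,.072-x).round(3))
st=read_state();d=np.array(st['tool_pos'])[:2]-O;print('tcp press x',(d[0]*co+d[1]*s).round(4),'y',(-d[0]*s+d[1]*co).round(4),'z',st['tool_pos'][2],'F',np.round(st['force'],1),'t',st['t'])
E
python3 bar.py
```

```text
34 bar surf 0.005 0.1813 angle 1.093
tcp press x -0.0348 y 0.0003 z 0.17888754413580277 F [-0.5 -0.4  0. ] t 26.85
```

Call:
move_arm(plan=[[0,0,0,0.15,0,0,0],[0,0,0,0,0,-0.5,0],[0,0,0,0,0,-0.5,0],[0,0,0,0,0,-0.5,0],[0,0,0,0,0,0,0],[0,0,0,0,0,0,0],[0,0,0,0,0,0,0],[0,0,0,0,0,0,0],[0,0,0,0,0,0,0],[0,0,0,0,0,0,0]])

```text
t: 27.85
tool_pos: [0.6147, 0.0633, 0.2166]
orientation: [-2.127, -2.312, 0.001]
force: [-0.7, 0.2, 0.3]
opening: 0.0005
gripper_force: 0.0
```

```bash
python3 bar.py
```

```text
37 bar surf 0.005 0.1816 angle 1.094
tcp press x -0.0382 y 0.0005 z 0.2167426373011082 F [1.2 0.7 0.2] t 27.9
```

Call:
move_arm(plan=[[0,0,0,-0.8,0,0,0],[0,0,0,-0.8,0,0,0],[0,0,0,-0.15,0,0.3,0],[0,0,0,0,0,0.3,0],[0,0,0,0.15,0,0.2,0],[0,0,0,0.24,0,0.17,0],[0,0,0,0.24,0,0.17,0],[0,0,0,0.24,0,0.17,0],[0,0,0,0.2,0,0.17,0],[0,0,0,0.18,0,0.17,0]])

```text
t: 28.9
tool_pos: [0.6157, 0.0521, 0.1758]
orientation: [-2.126, -2.312, -0.001]
force: [-4.4, 3.1, 5.8]
opening: 0.0006
gripper_force: 3.0
```

```bash
python3 bar.py
```

```text
35 bar surf -0.0235 0.1604 angle 0.849
tcp press x -0.0277 y 0.0005 z 0.17510320443700844 F [-1.9  3.3  4.7] t 28.95
```

Call:
move_arm(plan=[[0,0,0,0.13,0,0.16,0],[0,0,0,0.14,0,0.16,0],[0,0,0,0.14,0,0.16,0],[0,0,0,0.14,0,0.17,0],[0,0,0,0.13,0,0.17,0],[0,0,0,0.13,0,0.19,0],[0,0,0,0.12,0,0.2,0],[0,0,0,0.12,0,0.2,0],[0,0,0,0.11,0,0.2,0],[0,0,0,0.1,0,0.2,0]])

```text
t: 29.95
tool_pos: [0.6134, 0.0823, 0.1301]
orientation: [2.127, 2.312, -0.0]
force: [-0.1, 2.3, 1.9]
opening: 0.0006
gripper_force: 1.2
```

```bash
python3 bar.py
```

```text
37 bar surf -0.055 0.1157 angle 0.465
tcp press x -0.0574 y 0.0001 z 0.12893171620290025 F [0.9 2.6 0.5] t 30.0
```

Call:
move_arm(plan=[[0,0,0,0.11,0,0.2,0],[0,0,0,0.1,0,0.2,0],[0,0,0,0.09,0,0.2,0],[0,0,0,0.08,0,0.2,0],[0,0,0,0.08,0,0.2,0],[0,0,0,0.06,0,0.2,0],[0,0,0,0.05,0,0.2,0],[0,0,0,0.04,0,0.2,0],[0,0,0,0.02,0,0.15,0],[0,0,0,0.01,0,0.1,0]])

```text
t: 31.0
tool_pos: [0.612, 0.0984, 0.084]
orientation: [-2.127, -2.312, -0.0]
force: [-0.6, 0.6, 1.9]
opening: 0.0007
gripper_force: 0.6
```

```bash
python3 bar.py
```

```text
123 bar surf -0.051 0.1798 angle 0.804
tcp press x -0.0734 y 0.0004 z 0.08366829983790502 F [-0.9  0.2  0.1] t 31.05
```

Call:
move_arm(plan=[[0,0,0,0,0,0.1,0],[0,0,0,0,0,0.1,0],[0,0,0,0,0,0.08,0],[0,0,0,0,0,0.08,0],[0,0,0,0,0,0.06,0],[0,0,0,0,0,0,0],[0,0,0,0,0,0,0],[0,0,0,0,0,0,0],[0,0,0,0,0,0,0],[0,0,0,0,0,0,0]])

```text
t: 32.05
tool_pos: [0.6121, 0.0982, 0.0741]
orientation: [2.127, 2.312, 0.0]
force: [-2.2, 0.9, 5.3]
opening: 0.0003
gripper_force: 2.6
```

```bash
python3 bar.py
```

```text
122 bar surf -0.0509 0.1682 angle 0.757
tcp press x -0.0731 y 0.0008 z 0.0741092087456823 F [-1.6  1.2  6.4] t 32.1
```

Tip height fits the shut bar (63 mm top). I press a bit more to feel the stop.

Call:
move_arm(plan=[[0,0,0,0,0,0.06,0],[0,0,0,0,0,0.06,0],[0,0,0,0,0,0.06,0],[0,0,0,0,0,0.04,0],[0,0,0,0,0,0,0],[0,0,0,0,0,0,0],[0,0,0,0,0,0,0],[0,0,0,0,0,0,0],[0,0,0,0,0,0,0],[0,0,0,0,0,0,0]])

```text
t: 33.1
tool_pos: [0.6125, 0.0982, 0.0733]
orientation: [2.126, 2.312, 0.001]
force: [-19.5, -1.6, 39.2]
opening: 0.0007
gripper_force: 19.4
```

Call:
move_arm(plan=[[0,0,0,0,0,-0.3,0],[0,0,0,0,0,-0.8,0],[0,0,0,0,0,-0.9,0],[0,0,0,0,0,-0.9,0],[0,0,0,0,0,-0.9,0],[0,0,0,0.9,0,-0.9,0],[0,0,0,0.9,-0.5,0,0],[0,0,0,0.9,-0.5,0,0],[0,0,0,0.9,-0.5,0,0],[0,0,0,0.5,0,0,0]])

```text
t: 34.1
tool_pos: [0.5647, 0.1984, 0.1853]
orientation: [-2.125, -2.313, 0.001]
force: [0.5, 1.5, -0.5]
opening: 0.0003
gripper_force: 0.0
```

```bash
python3 bar.py; python3 - <<'E'
from h import *
c=cam('side');P=cloud(c);co,s=np.cos(YAW),np.sin(YAW);X=(P[...,0]-O[0])*co+(P[...,1]-O[1])*s;Y=-(P[...,0]-O[0])*s+(P[...,1]-O[1])*co;Z=P[...,2]
m=(abs(Y)<.025)&(X>-.055)&(X<.05)&(Z>.03)&(Z<.12);k=np.polyfit(X[m],Z[m],1);print('lid slope',k,m.sum())
z=P[...];q=P[(abs(P[...,0]-.6015)<.05)&(abs(P[...,1]+.256)<.07)&(Z>.023)&(Z<.034)];print('pile',np.median(q[:,2]),cv2.minAreaRect((q[:,:2]*1000).astype(np.float32)))
E
```

```text
19 bar surf -0.0689 0.0587 angle 0.047
tcp press x -0.1781 y -0.0375 z 0.1853991238045711 F [-0.1  0.6  0.1] t 34.15
lid slope [-0.00304231  0.06077165] 366
pile 0.0274256598115847 ((598.70458984375, -254.85911560058594), (68.68358612060547, 109.3103256225586), 5.998462200164795)
```

```bash
python3 -c "
from plant import close_job
print(close_job())"
```

```text
the job is handed in; nothing more can be done
None
```

I handed the job in at about 34 s with no verdict returned: the drain plate and top frame were each pushed until they met the end stop, the lid measures shut (about 0.003 rad), the lower frames measure within about 3 mm of the start, and I did not re-measure the jar or beaker.

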